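# Clear a jammed chip tray from the feed chute

## Task

A square chip tray has jammed under the two hold-down lips at the low end of the sloping feed chute. Nudge it backward up the chute until it is completely clear of the lips and lies free in the open stretch, then lift it clear of the chute and set it down gently, flat and right way up, inside the shallow return tray. Leave the loupe, the note pad and the tweezers where they are.

Things in the scene. Friction and masses are not known exactly. Their poses are not given: they have to be found in the camera images.
- chip_tray_center (a point): Centre (half-way up) of the jammed chip tray: plain white square tray with pockets on top, 51 x 51 mm, 10 mm thick, 20 to 42 g, loose. Lies flat on the chute's sloping bed, perhaps slightly askew; z is its upper side's normal, x and y run along its sides, x roughly up the chute. Starts under the lips. It does not slide by itself: it stays where it is left on the bed.
- chute: Feed chute of bare metal (dark bed, lighter steel rails and lips), fixed, 190 mm long, 67 mm wide. Origin on the worktop in its middle plane; x horizontally up the chute, y across, z up. The bed rises toward +x by 10 degrees: its face is at height z = 0.045 + 0.176 x, from x = -0.065 to 0.123. Below it: two pillars and a foot plate 70 mm wide, 8 mm high.
- end_stops (a point): Point on the bed midway between two end stops at the chute's low end (x = -0.061 of the chute; axes as the chute's). Stops: 17 mm high over the bed, 8 mm long, 37 mm free between them. A closed fingertip up to about 32 mm wide can come in between them from below the low end, and on between the lips, pushing on the chip tray's low edge.
- lips_upper_end (a point): Point on the bed midway between the upper ends of the two lips (x = 0 of the chute; axes as the chute's). Lips run 34 mm down the slope from here on 13 mm high side rails (55 mm apart, down to the end stops), 13 to 17 mm above the bed, 37 mm free between them. The chip tray, centre 23 to 31 mm down from here at the start, cannot be lifted until its centre is 26 mm up from here.
- open_stretch (a point): Point on the bed in the middle of the open stretch (x = 0.040 of the chute; axes as the chute's), which runs from x = 0 to 0.081: no rails, bed only 36 mm wide and 6 mm thick, so that the chip tray overhangs both sides and can be pinched across y, with free space beneath. Beyond, x = 0.081 to 0.123, is the loading end with 10 mm high rails 55 mm apart, open at its top.
- return_tray: Return tray: shallow rectangular sheet-steel tray, empty, fixed, 130 x 120 mm outside (its x and y axes), 10 mm high, walls and floor 3 mm. Origin on the worktop under its centre, z up. The chip tray may lie anywhere inside, at any angle about the vertical.
- loupe: Bystander: small pale inspection loupe with a black eyepiece, 52 x 30 x 16 mm, loose; origin at the centre of its underside.
- note_pad: Bystander: white note pad with a red edge, 60 x 105 x 12 mm, loose; origin at the centre of its underside.
- tweezers: Bystander: light metal tweezers, 18 x 125 x 10 mm, lying loose; origin at the centre of the underside, length along its y axis.
There are look-alikes about, which are no part of the job. Leave any orange look-alike of the part that bears chip_tray_center alone.

How it is judged:
By the outcome, as a careful person would: the job done as asked, in the order asked, and still so for the second after the job is handed in, with the robot touching nothing.
It also fails if it takes over 54 s, if anything falls off the work surface, if the arm or the gripper's body presses on something with over 40 N, if the wrist force passes 120 N, or if a joint passes its speed limit or range.

## Robot

A 6-joint arm with a two-finger parallel gripper is mounted at the origin on a cart in front of the work surface, level with it; the furniture and walls round the work are solid. World frame = base frame: x ahead of the robot, y to its left, z up, the work surface at z = 0. Lengths are in mm, angles in rad, forces in N, time in s.
With the tool pointing down it reaches from about 350 to 775 mm from the base axis. Payload 7.3 kg.
Tool frame: the origin (TCP) lies between the finger pads; the fingertips stand 8 mm ahead of it and the grasp point (between the pads) lies 11 mm behind it; y points along the fingers, z is the direction in which the jaws open and shut, and the axes are right-handed (so a half turn about y gives the same grasp; the last joint's range is limited). The gripper opens to 92 mm and grips with 3 to 60 N. Pads are 19 mm wide; open, the fingers measure 130 mm over their backs; the gripper's body (75 mm by 190 mm) begins 47 mm behind the grasp point.
Start: joints at [-1.29, 0.342, 1.524, -0, 1.275, -0.146], TCP at [217.353, -477.914, 234.741] pointing down, gripper open.
Joint ranges: [-2.53, 2.53], [-0.77, 2.02], [0.04, 2.7], [-1, 4.14], [0.28, 2.66], [-3.11, 3.11]. Speed limits (rad/s): [2.57, 2.57, 3.14, 3.14, 3.14, 3.14].

## Interface

Orientations are given as [roll, pitch, yaw] about the fixed x, y, z axes, in that order (R = Rz(yaw) Ry(pitch) Rx(roll)).
In Python, from plant import bot, vision, job gives the robot as it stands. The module is installed in compiled form; this text tells all that it offers.
- The arm moves only by the tool arm_command, never from a script. Its argument "deltas" is a list of rows, each a list of 4 numbers: the shift along the tool's x, y, z in m, then the turn about the tool's y in degrees. In form: [[x, y, z, twist], ...]. A call has 1 to 5 rows; each row shifts and turns the commanded pose from where the row before left it, along the tool's axes as they then stand; what a row does not reach is not made up. A row lasts 1/10 s, in which the tool goes at most 50 mm and 8.59 degrees, less where a joint would pass 70% of its speed; a pose out of reach is approached as far as the arm can. A call is refused whole if a number of a shift passes 0.05 or a number of a turn 8.59, either way. A call with a gripper value outside its range is refused whole. "claw" is the closure in counts, from 0 (fully open) to 255 (shut), set as the call begins (left out, the last holds). The fingers move at their own pace and stop on an object; the grip force is fixed at half the most. Time passes only in rows, so rows that do not move let the fingers close. It gives the time, the measured TCP pose, the force and the opening at its end, in the units of the state.
- bot.get_obs(): the state, without advancing time (a new reading comes with each control period).
- vision.capture(name): name is "side" or "top"; returns a dict with "img" (420x560x3 uint8, red, green, blue), "camera_matrix" (3x3 intrinsics, pixels), "world_to_cam" (4x4, takes a point from world to camera coordinates). Camera axes: x right, y down, z forward; pixel columns grow to the right and rows downward; lengths in mm; the calibration is good to about 2 mm. A picture is of the moment at which its call begins. There is no depth.
- job.close_job(): hands the job in, once; it reports no verdict.
Trained networks look in a picture, given as the dict that the camera call returned (one of the last four; its "shot" number tells which), for a name from the list of things; names that differ only in an ending like _2 or _b are one class to them, and where a whole thing is asked for, a point or a joint stands for the part that bears it (a point fixed in the world has none). Each returns a list of dicts, best first, with "confidence" (0 to 1); they miss things now and then, are a little off and sometimes report something else, mostly with a low value. They report only what shows in the picture. A call takes as long as a camera call. They do not tell look-alikes from the thing itself.
- vision.find_in(picture, name): "xyz" ([x, y, z] in mm, in the coordinates of the camera as it stood for that picture, good to about 4 mm: the middle of the surface that is visible of it).
- vision.regions_of(picture, name): "mask" (420x560 bool, what is visible of it).
The state is a dict: "time": time; "joint_positions": joint angles; "dq": joint speeds; "tau": joint torques, N m; "tool_pos": TCP position; "tcp_rot": TCP orientation; "contact_force": force on the tool from outside, world axes, zero at the start; "moment": the same for the moment, N m; "grip_width": finger opening in mm.
Only numpy, scipy, OpenCV 4.12 (cv2) and the standard library are available. Lean on these libraries where they do the work, as an engineer would, in place of code of your own. Each camera call takes 0.05 s, during which the arm holds its last target. There are 200 camera calls.

## Working session

There is one attempt and no reset: what is moved stays moved. The work goes in short steps, Python scripts to look and compute and a tool call to move; the robot and the scene stay as the last step left them, time stands still between calls to the robot, and variables do not carry over. Pictures are saved under pics/ and viewed, about 8 in all and at most 12, crops included, and the job is handed in when it is done.

Besides the shell and the picture viewer there is one more tool, called after "Emit:" as name(argument=value, ...) on one line, values as JSON. arm_command: Moves the arm, as the interface text tells. Its arguments: {"type":"object","properties":{"deltas":{"type":"array","items":{"type":"array","items":{"type":"number"}}},"claw":{"type":"number"}},"required":["deltas"]}

```bash
mkdir -p pics; cat > h.py <<'E'
import numpy as np,cv2
from plant import bot,vision,job
def shot(n,f=None):
    p=vision.capture(n)
    if f: cv2.imwrite(f'pics/{f}.png',p['img'][:,:,::-1])
    return p
def toworld(p,x):
    return (np.linalg.inv(p['world_to_cam'])@np.r_[x,1])[:3]
def proj(p,X):
    X=np.atleast_2d(X); c=(p['world_to_cam']@np.c_[X,np.ones(len(X))].T)[:3]; q=p['camera_matrix']@c; return (q[:2]/q[2]).T
def onplane(p,uv,n,d):
    "ray of pixel meets plane n.X=d"
    T=np.linalg.inv(p['world_to_cam']); r=T[:3,:3]@np.linalg.inv(p['camera_matrix'])@np.r_[uv,1]; o=T[:3,3]
    return o+r*(d-np.dot(n,o))/np.dot(n,r)
E
python3 - <<'E'
from h import *
np.set_printoptions(precision=1,suppress=True)
print(bot.get_obs())
for c in('top','side'):
    p=shot(c,c+'0'); print(c,toworld(p,[0,0,0]),p['camera_matrix'][0,0])
    for n in['chip_tray_center','chute','end_stops','lips_upper_end','open_stretch','return_tray','loupe','note_pad','tweezers']:
        for r in vision.find_in(p,n)[:3]: 
            w=toworld(p,r['xyz']);print(n,round(r['confidence'],2),w,proj(p,w)[0])
E
```

```text
{'time': 0.0, 'joint_positions': array([-1.3,  0.3,  1.5, -0. ,  1.3, -0.1]), 'dq': array([ 0.,  0.,  0., -0.,  0., -0.]), 'tau': array([  0. , -43.1, -24.4,   0.1,   0.1,  -0. ]), 'tool_pos': array([ 217.2, -477.5,  234. ]), 'tcp_rot': array([-1.6,  0. , -2.7]), 'contact_force': array([ 0.2,  0.6, -0.6]), 'moment': array([ 0., -0., -0.]), 'grip_width': 91.61545053624408}
top [ 443.4  -21.8 1241.3] 526.2387392053663
chip_tray_center 0.84 [ 506.7 -175.5   53. ] [351.2 212.9]
chip_tray_center 0.74 [652.1  72.7  12.3] [244.4 150.1]
chute 0.7 [ 574.  -157.    52.2] [343.4 183.2]
end_stops 0.84 [ 575.3 -153.2   54.2] [341.8 182.5]
end_stops 0.18 [594.6 -47.2  18.5] [294.8 175. ]
lips_upper_end 0.64 [ 573.8 -150.6   50.5] [340.5 183.3]
open_stretch 0.61 [ 569.4 -155.1   52.2] [342.5 185.2]
return_tray 0.81 [523.7  81.7   2.4] [239.5 204.6]
return_tray 0.16 [415.7 307.3  12.4] [141.1 248.6]
loupe 0.6 [593.7 -50.   18.8] [296.1 175.4]
note_pad 0.86 [414.7 310.9  16.8] [139.  249.1]
tweezers 0.61 [ 528.4 -339.8    4.3] [418.4 206.2]
side [  423.8 -1129.7   897.8] 497.25561547512996
chip_tray_center 0.67 [ 505.4 -175.8   47. ] [280.3 242.5]
chip_tray_center 0.65 [654.8  69.8  14. ] [323.5 194.7]
chute 0.63 [ 574.4 -173.4   34.6] [306.7 244.5]
end_stops 0.68 [ 574.1 -173.5   34.6] [306.5 244.5]
lips_upper_end 0.61 [ 572.8 -171.7   37.5] [306.  243.2]
open_stretch 0.88 [ 571.6 -170.2   35.2] [305.5 243.5]
return_tray 0.84 [519.1  79.4   4. ] [278.5 196.9]
return_tray 0.47 [ 512.5 -348.4    8.2] [288.5 303.9]
loupe 0.52 [593.4 -59.5  11.8] [308.4 223.2]
note_pad 0.77 [415.1 301.7  12.9] [243.  156.5]
tweezers 0.62 [ 515.5 -347.4   11.9] [289.7 302.4]
```

View pics/top0.png

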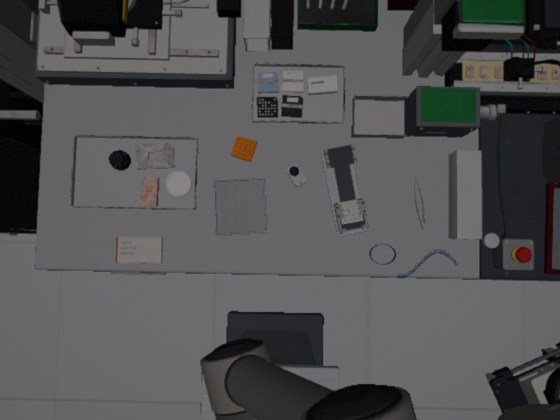

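View pics/side0.png

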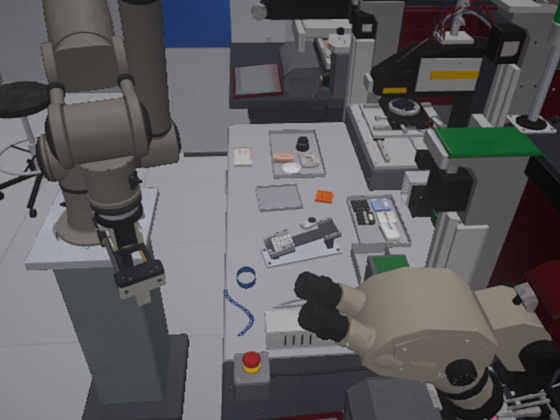

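The top image shows the chute from about (352,228), its low end, to (338,150). The white chip tray is near (351,212), the return tray at (240,206), and the orange look-alike at (244,150). Next I'll zoom in.

```bash
python3 - <<'E'
from h import *
np.set_printoptions(precision=1,suppress=True)
a=cv2.imread('pics/top0.png')[140:240,310:380]; b=cv2.imread('pics/side0.png')[212:272,252:348]
a=cv2.resize(a,None,fx=6,fy=6,interpolation=cv2.INTER_CUBIC); b=cv2.resize(b,(380,240),interpolation=cv2.INTER_CUBIC)
o=np.zeros((600,800,3),np.uint8); o[:600,:420]=a; o[:240,420:]=b
cv2.imwrite('pics/z0.png',np.clip(o*1.5,0,255))
for c in('top','side'):
    p=shot(c)
    for n,z in(('chute',50),('chip_tray_center',48),('return_tray',10)):
        for r in vision.regions_of(p,n)[:2]:
            m=r['mask'].astype(np.uint8);k=cv2.findContours(m,0,2)[0];k=max(k,key=cv2.contourArea)
            R=cv2.minAreaRect(k); B=cv2.boxPoints(R)
            print(c,n,round(r['confidence'],2),m.sum(),R,'\n',B.round(1).tolist(),'\n',np.array([onplane(p,q,[0,0,1],z) for q in B]).round(0).tolist())
E
```

```text
top chute 0.78 2500 ((344.979248046875, 190.22264099121094), (89.37993621826172, 35.26054000854492), 79.3803482055664) 
 [[319.3999938964844, 149.5], [354.1000061035156, 143.0], [370.5, 230.89999389648438], [335.8999938964844, 237.39999389648438]] 
 [[650.0, -102.0, 50.0], [667.0, -181.0, 50.0], [467.0, -220.0, 50.0], [451.0, -142.0, 50.0]]
top chip_tray_center 0.98 416 ((349.36541748046875, 211.32693481445312), (22.749473571777344, 22.553356170654297), 78.69007110595703) 
 [[336.1000061035156, 202.39999389648438], [358.20001220703125, 198.0], [362.70001220703125, 220.3000030517578], [340.5, 224.6999969482422]] 
 [[530.0, -141.0, 48.0], [541.0, -192.0, 48.0], [491.0, -202.0, 48.0], [480.0, -152.0, 48.0]]
top chip_tray_center 0.94 467 ((242.86239624023438, 148.958740234375), (22.317354202270508, 21.83843994140625), 16.699241638183594) 
 [[229.0, 156.1999969482422], [235.3000030517578, 135.3000030517578], [256.70001220703125, 141.6999969482422], [250.39999389648438, 162.60000610351562]] 
 [[631.0, 105.0, 48.0], [680.0, 92.0, 48.0], [666.0, 42.0, 48.0], [617.0, 55.0, 48.0]]
top return_t
[... 1450 characters left out ...]

side chip_tray_center 0.45 185 ((325.0, 196.0), (12.0, 16.0), 90.0) 
 [[317.0, 190.0], [333.0, 190.0], [333.0, 202.0], [317.0, 202.0]] 
 [[630.0, 48.0, 48.0], [677.0, 46.0, 48.0], [668.0, -13.0, 48.0], [622.0, -10.0, 48.0]]
side return_tray 0.63 1173 ((279.9415283203125, 196.44769287109375), (27.62407112121582, 47.204986572265625), 86.8201675415039) 
 [[255.60000610351562, 184.0], [302.70001220703125, 181.3000030517578], [304.29998779296875, 208.89999389648438], [257.1000061035156, 211.5]] 
 [[452.0, 143.0, 10.0], [600.0, 150.0, 10.0], [590.0, 8.0, 10.0], [452.0, 4.0, 10.0]][ WARN:0@0.616] global loadsave.cpp:1063 imwrite_ Unsupported depth image for selected encoder is fallbacked to CV_8U.
```

View pics/z0.png

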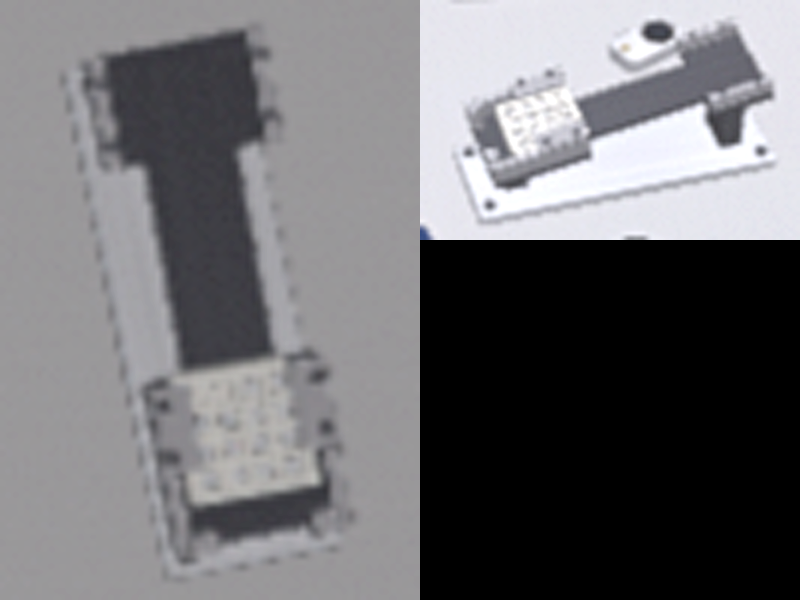

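```bash
cat >> h.py <<'E'
def px(c): return (np.array(c,float)+.5)/6-.5+np.array([310,140])
def bed(x,up=0): return np.array([x-.1736*up,45+.1763*x+.985*up])
def c2w(P,c):
    s,k=np.sin(c[2]),np.cos(c[2]); P=np.atleast_2d(P); return np.c_[c[0]+k*P[:,0]-s*P[:,1],c[1]+s*P[:,0]+k*P[:,1],P[:,2]]
def bp(x,y,up=0): a=bed(x,up); return [a[0],y,a[1]]
E
python3 - <<'E'
from h import *
from scipy.optimize import least_squares
np.set_printoptions(precision=1,suppress=True)
F=[(bp(81,18),(148,163)),(bp(81,-18),(238,148)),(bp(123,27.5),(107,57)),(bp(123,-27.5),(247,33)),(bp(0,33.5,17),(145,385)),(bp(0,-33.5,17),(322,354))]
p=shot('top'); P=np.array([f[0] for f in F]); U=np.array([px(f[1]) for f in F])
r=least_squares(lambda c:(proj(p,c2w(P,c))-U).ravel(),[550,-165,.2])
c=r.x; print(c,np.degrees(c[2]),r.fun)
np.save('chute.npy',c)
# tray corners -> chute frame, on plane of tray top (bed +10)
s=np.sin(c[2]);k=np.cos(c[2]); n=np.array([-.1736*k,-.1736*s,.985]); d=n@c2w([bp(0,0,10)],c)[0]
for q in[(190,503),(325,483),(180,373),(287,357)]:
    X=onplane(p,px(q),n,d); dx=X-[c[0],c[1],0]; print('edge chute',k*dx[0]+s*dx[1],-s*dx[0]+k*dx[1],X[2])
for nm,z in(('end',bp(-65,0)),('lips',bp(0,0)),('open',bp(40,0))): print(nm,c2w([z],c))
E
```

```text
[ 534.2 -167.6    0.2] 10.900741867517615 [-0.2 -0.1  0.4 -0.2 -0.5 -0.4  0.2 -0.5  0.1  0.5  0.   0.6]
edge chute -47.90504604131325 23.099724900434264 46.7129985860181
edge chute -49.093487249802045 -28.595592527852986 46.50354336389273
edge chute 0.7981779205912014 19.14658442879132 55.29663277869486
edge chute -0.06417413171497532 -21.65388636546876 55.14464870125289
end [[ 470.3 -179.9   33.5]]
lips [[ 534.2 -167.6   45. ]]
open [[ 573.5 -160.    52.1]]
```

```bash
cat >> h.py <<'E'
from scipy.spatial.transform import Rotation as Rn
def go(X,yaw=None):
    "print displacement to world X (mm) in current tool axes, and after-twist axes; twist in deg"
    o=bot.get_obs(); R=Rn.from_euler('xyz',o['tcp_rot']); d=np.array(X)-o['tool_pos']
    y0=np.degrees(o['tcp_rot'][2]); print('t',round(o['time'],2),'pos',o['tool_pos'].round(1),'yaw',y0.round(2),'F',o['contact_force'].round(1),'w',round(o['grip_width'],1))
    print('tool disp mm',R.inv().apply(d).round(1), 'twist',None if yaw is None else round((y0-yaw+180)%360-180,2))
    if yaw is not None: print('disp in final axes',Rn.from_euler('xyz',[-np.pi/2,0,np.radians(yaw)]).inv().apply(d).round(1))
E
python3 - <<'E'
from h import *
go([450.9,-184.7,120],-79.1)
E
```

```text
t 1.45 pos [ 217.4 -477.9  234.7] yaw -155.54 F [-0.2  0.2 -0.4] w 91.6
tool disp mm [-334.   114.7 -170.2] twist -76.44
disp in final axes [-243.8  114.7  284.8]
```

Emit:
arm_command(deltas=[[-0.042,0.005,-0.021,0],[-0.042,0.005,-0.021,0],[-0.042,0.005,-0.021,0],[-0.042,0.005,-0.021,0],[-0.042,0.005,-0.021,0]], claw=255)

```text
time: 1.95
tool_pos: [365.9, -293.9, 209.7]
tcp_rot: [-1.57, 0.0, -2.715]
contact_force: [0.9, -1.0, 0.2]
grip_width: 56.4
```

Emit:
arm_command(deltas=[[-0.042,0.005,-0.021,0],[-0.042,0.005,-0.021,0],[-0.04,0.005,-0.022,0],[0,0.01,0,-8.5],[0,0.01,0,-8.5]])

```text
time: 2.45
tool_pos: [452.4, -184.3, 174.5]
tcp_rot: [-1.57, 0.0, -2.409]
contact_force: [-0.2, -0.2, 0.8]
grip_width: 16.6
```

Emit:
arm_command(deltas=[[0,0.01,0,-8.5],[0,0.01,0,-8.5],[0,0.01,0,-8.5],[0,0.01,0,-8.5],[0,0.01,0,-8.5]])

```text
time: 2.95
tool_pos: [451.5, -185.8, 124.4]
tcp_rot: [-1.571, -0.0, -1.67]
contact_force: [-0.3, 1.1, 0.1]
grip_width: 0.5
```

Emit:
arm_command(deltas=[[0,0,0,-8.5],[0,0,0,-8.44],[0,0,0,0],[0,0,0,0]])

```text
time: 3.35
tool_pos: [451.5, -185.8, 124.8]
tcp_rot: [-1.571, -0.0, -1.385]
contact_force: [0.4, 0.2, -0.4]
grip_width: 0.5
```

```bash
python3 - <<'E'
from h import *
go([450.9,-184.7,60],-79.1)
p=shot('top'); q=shot('side')
a=p['img'][140:260,300:400][:,:,::-1]; b=q['img'][180:280,220:340][:,:,::-1]
cv2.imwrite('pics/z1.png',np.hstack([cv2.resize(a,(400,480),interpolation=2),cv2.resize(b,(400,480),interpolation=2)]))
E
```

```text
t 3.35 pos [ 451.5 -185.8  124.8] yaw -79.33 F [ 0.4  0.2 -0.4] w 0.5
tool disp mm [-1.2 64.8 -0.4] twist -0.23
disp in final axes [-1.2 64.8 -0.4]
```

View pics/z1.png

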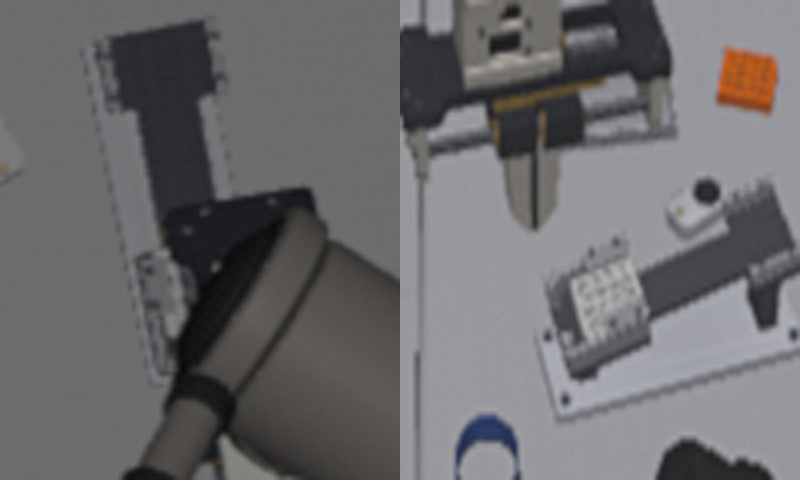

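The side view shows the closed finger tapering to a narrow tip. It is below the low end and in line with the chute, and the tray is still under the lips. I'll lower it and push up along the slope.

Emit:
arm_command(deltas=[[-0.001,0.03,0,-0.2],[0,0.03,0,0],[0,0.02,0,0],[0,0,0,0],[0,0,0,0]])

```text
time: 3.95
tool_pos: [451.4, -185.0, 45.1]
tcp_rot: [-1.571, -0.0, -1.378]
contact_force: [0.1, -0.3, 0.8]
grip_width: 0.4
```

Emit:
arm_command(deltas=[[0,-0.0009,0.005,0],[0,-0.0009,0.005,0],[0,-0.0009,0.005,0],[0,-0.0009,0.005,0],[0,0,0,0]])

```text
time: 4.45
tool_pos: [471.9, -181.0, 48.8]
tcp_rot: [-1.57, -0.001, -1.377]
contact_force: [0.1, 0.7, 0.2]
grip_width: 0.5
```

Emit:
arm_command(deltas=[[0,-0.0009,0.005,0],[0,-0.0009,0.005,0],[0,-0.0009,0.005,0],[0,-0.0009,0.005,0],[0,0,0,0]])

```text
time: 4.95
tool_pos: [491.3, -177.1, 52.0]
tcp_rot: [-1.57, -0.001, -1.377]
contact_force: [-0.1, 0.1, 0.7]
grip_width: 0.6
```

```bash
cat >> h.py <<'E'
def side(name,f=5):
    q=shot('side'); b=q['img'][200:290,230:350][:,:,::-1]; cv2.imwrite(f'pics/{name}.png',cv2.resize(b,None,fx=f,fy=f,interpolation=2)); return q
def traytop(q):
    "chip tray on chute: find_in results in chute coords"
    c=np.load('chute.npy'); s,k=np.sin(c[2]),np.cos(c[2])
    for r in vision.find_in(q,'chip_tray_center')[:2]:
        d=toworld(q,r['xyz'])-[c[0],c[1],0]; print('tray chute',round(r['confidence'],2),np.round([k*d[0]+s*d[1],-s*d[0]+k*d[1],d[2]],1))
E
python3 - <<'E'
from h import *
go([534.2,-167.6,58])
traytop(side('z2'))
E
```

```text
t 4.95 pos [ 491.3 -177.1   52. ] yaw -78.88 F [-0.1  0.1  0.7] w 0.6
tool disp mm [-1.1 -5.9 43.9] twist None
tray chute 0.58 [165.7 210.4  11.1]
tray chute 0.56 [-2.  -7.8 53.1]
```

View pics/z2.png

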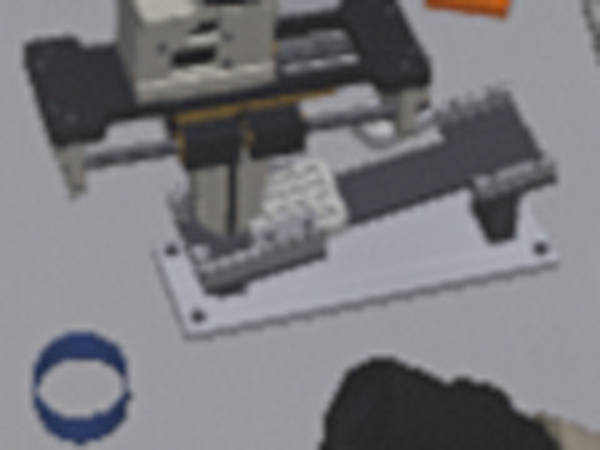

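The tray now sticks out past the upper ends of the lips, which are around px (325,240), and the finger sits between the lips behind it. I'll keep pushing.

Emit:
arm_command(deltas=[[0,-0.0007,0.004,0],[0,-0.0007,0.004,0],[0,-0.0007,0.004,0],[0,-0.0007,0.004,0],[0,-0.0007,0.004,0]])

```text
time: 5.55
tool_pos: [510.5, -173.2, 55.5]
tcp_rot: [-1.571, -0.0, -1.377]
contact_force: [-0.7, -0.0, -0.2]
grip_width: 0.6
```

Emit:
arm_command(deltas=[[0,-0.0007,0.004,0],[0,-0.0007,0.004,0],[0,-0.0007,0.004,0],[0,-0.0007,0.004,0],[0,0,0,0]])

```text
time: 6.05
tool_pos: [526.5, -170.2, 58.3]
tcp_rot: [-1.57, -0.0, -1.377]
contact_force: [-0.3, 1.0, 0.1]
grip_width: 0.3
```

```bash
python3 - <<'E'
from h import *
go([534.2,-167.6,58])
traytop(side('z3'))
E
```

```text
t 6.05 pos [ 526.5 -170.2   58.3] yaw -78.89 F [-0.3  1.   0.1] w 0.3
tool disp mm [-1.1  0.3  8.1] twist None
tray chute 0.75 [ 25.2 -15.7  60.7]
tray chute 0.64 [173.6 218.3  12.7]
```

View pics/z3.png

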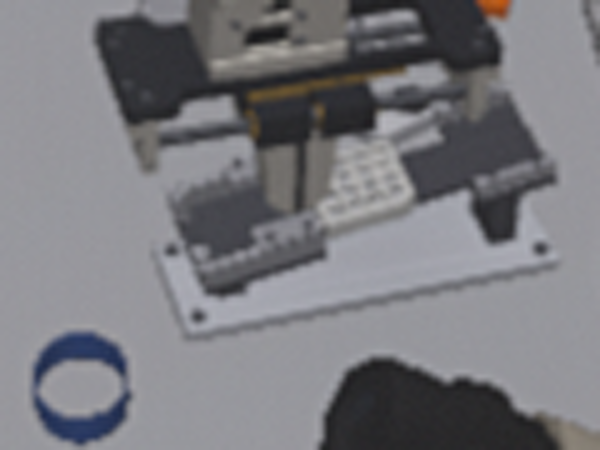

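The tray's low edge is now about level with the lip ends, near px (322,225). I'll push 13 mm further, then back off and raise the arm.

Emit:
arm_command(deltas=[[0,-0.0007,0.004,0],[0,-0.0007,0.004,0],[0,-0.0007,0.004,0],[0,-0.0002,0.001,0],[0,0,0,0]])

```text
time: 6.65
tool_pos: [538.9, -167.7, 60.5]
tcp_rot: [-1.571, -0.0, -1.377]
contact_force: [-0.7, 0.3, 0.1]
grip_width: 0.4
```

Emit:
arm_command(deltas=[[0,0,-0.01,0],[0,-0.02,-0.02,0],[0,-0.04,0,0],[0,-0.04,0,0],[0,-0.04,0,0]])

```text
time: 7.15
tool_pos: [507.9, -173.5, 201.8]
tcp_rot: [-1.572, 0.0, -1.378]
contact_force: [0.3, -0.3, 1.2]
grip_width: 0.7
```

Emit:
arm_command(deltas=[[0.0,0,-0.04,8.5],[0,0,-0.04,8.5],[0,0,-0.02,8.5],[0,0,0,8.5],[0,0,0,8.5]], claw=0)

```text
time: 7.65
tool_pos: [408.6, -180.9, 200.7]
tcp_rot: [-1.571, -0.0, -2.126]
contact_force: [1.2, 0.8, 0.5]
grip_width: 35.6
```

Emit:
arm_command(deltas=[[0,0,0,8.5],[0,0,0,8.5],[0,0,0,8.5],[0,0,0,8.5],[0,0,0,8.5]])

```text
time: 8.15
tool_pos: [409.1, -180.8, 200.3]
tcp_rot: [-1.571, -0.0, -2.867]
contact_force: [0.5, -0.3, -0.3]
grip_width: 75.8
```

```bash
python3 - <<'E'
from h import *
np.set_printoptions(precision=1,suppress=True)
c=np.load('chute.npy'); s=np.sin(c[2]);k=np.cos(c[2]); n=np.array([-.1736*k,-.1736*s,.985]); d=n@c2w([bp(0,0,10)],c)[0]
go(c2w([bp(40,0,5)],c)[0],-169.1)
p=shot('top');traytop(p)
for r in vision.regions_of(p,'chip_tray_center')[:2]:
    m=r['mask'].astype(np.uint8);K=max(cv2.findContours(m,0,2)[0],key=cv2.contourArea);B=cv2.boxPoints(cv2.minAreaRect(K))
    X=np.array([onplane(p,q,n,d) for q in B])-[c[0],c[1],0]; print(r['confidence'],np.c_[k*X[:,0]+s*X[:,1],-s*X[:,0]+k*X[:,1]].round(1).tolist())
q=shot('side');traytop(q)
a=p['img'][140:240,310:380][:,:,::-1]; b=q['img'][200:290,230:330][:,:,::-1]
cv2.imwrite('pics/z4.png',np.hstack([cv2.resize(a,(420,600),interpolation=2)[:,:400],cv2.resize(b,(380,600*380//422),interpolation=2) if 0 else cv2.copyMakeBorder(cv2.resize(b,(400,360),interpolation=2),0,240,0,0,0)]))
E
```

```text
t 8.15 pos [ 409.1 -180.8  200.3] yaw -164.27 F [ 0.5 -0.3 -0.3] w 75.8
tool disp mm [-163.   143.3   24.5] twist 4.83
disp in final axes [-164.4  143.3   10.7]
tray chute 0.93 [167.5 214.2  14.4]
tray chute 0.79 [34.  -0.1 63.6]
0.7 [[64.2, 24.2], [63.4, -26.8], [12.9, -26.8], [13.8, 24.4]]
0.59 [[141.4, 244.7], [183.4, 223.8], [163.6, 181.6], [121.4, 202.4]]
tray chute 0.61 [161.6 212.2  11.3]
tray chute 0.57 [ 36.6 -10.7  59.8]
```

View pics/z4.png

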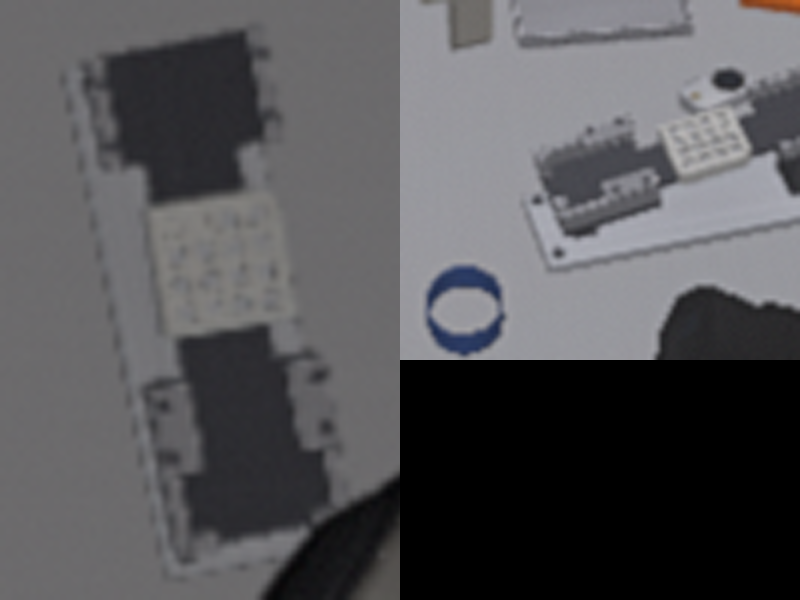

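The tray lies free in the open stretch, with its centre at about x 39.5, y −1.2 of the chute and almost square to it. I'll go above it and pinch.

```bash
python3 - <<'E'
from h import *
go([573.2,-161.3,60.5],-169.5)
E
```

```text
t 8.4 pos [ 409.6 -180.9  200.4] yaw -163.71 F [0.3 0.9 1. ] w 91.1
tool disp mm [-162.5  139.9   27.1] twist 5.79
disp in final axes [-164.4  139.9   10.6]
```

Emit:
arm_command(deltas=[[0,0,0,5.8],[-0.041,0,0.0026,0],[-0.041,0,0.0026,0],[-0.041,0,0.0026,0],[-0.0414,0,0.0028,0]])

```text
time: 8.9
tool_pos: [575.0, -161.7, 200.4]
tcp_rot: [-1.571, -0.0, -2.959]
contact_force: [0.5, -1.0, -0.6]
grip_width: 91.9
```

Emit:
arm_command(deltas=[[0,0.04,0,0],[0,0.04,0,0],[0,0.02,0,0],[0,0,0,0],[0,0,0,0]])

```text
time: 9.4
tool_pos: [573.9, -162.1, 101.0]
tcp_rot: [-1.571, 0.0, -2.961]
contact_force: [-0.2, -1.0, 0.5]
grip_width: 91.6
```

```bash
python3 - <<'E'
from h import *
go([573.2,-161.3,60.5],-169.5)
E
```

```text
t 9.4 pos [ 573.9 -162.1  101. ] yaw -169.63 F [-0.2 -1.   0.5] w 91.6
tool disp mm [ 0.6 40.5 -1. ] twist -0.13
disp in final axes [ 0.6 40.5 -1. ]
```

Emit:
arm_command(deltas=[[0,0.02,-0.001,0],[0,0.0205,0,0],[0,0,0,0],[0,0,0,0]])

```text
time: 9.8
tool_pos: [574.3, -161.4, 61.8]
tcp_rot: [-1.569, 0.002, -2.961]
contact_force: [-0.2, 0.1, -0.2]
grip_width: 91.9
```

Emit:
arm_command(deltas=[[0,0,0,0],[0,0,0,0],[0,0,0,0],[0,0,0,0],[0,0,0,0]], claw=255)

```text
time: 10.3
tool_pos: [573.6, -161.0, 60.2]
tcp_rot: [-1.571, 0.0, -2.962]
contact_force: [0.3, 0.5, 0.3]
grip_width: 56.7
```

Emit:
arm_command(deltas=[[0,0,0,0],[0,0,0,0],[0,0,0,0],[0,-0.01,0,0],[0,-0.01,0,0]])

```text
time: 10.8
tool_pos: [573.4, -160.9, 80.6]
tcp_rot: [-1.571, -0.0, -2.962]
contact_force: [0.1, -1.2, -0.3]
grip_width: 50.5
```

```bash
python3 - <<'E'
from h import *
go([573.2,-161.3,60.5],-169.5)
side('z5')
E
```

```text
t 10.8 pos [ 573.4 -160.9   80.6] yaw -169.71 F [ 0.1 -1.2 -0.3] w 50.5
tool disp mm [ 0.3 20.1  0.3] twist -0.21
disp in final axes [ 0.3 20.1  0.3]
```

View pics/z5.png

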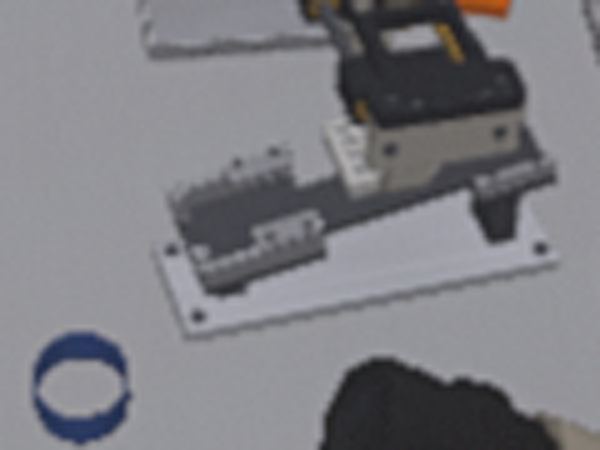

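The tray is pinched (opening 50.5 mm) and lifted off the bed. I'll carry it over to the return tray.

Emit:
arm_command(deltas=[[0,-0.025,0,0],[0,-0.03,0,0],[0,0,0,3],[0,0,0,3],[0,0,0,0]])

```text
time: 11.35
tool_pos: [573.7, -161.1, 135.9]
tcp_rot: [-1.57, 0.001, -3.067]
contact_force: [0.1, 0.1, -0.8]
grip_width: 50.4
```

```bash
python3 - <<'E'
from h import *
go([520,80.5,60],-175.7)
E
```

```text
t 11.35 pos [ 573.7 -161.1  135.9] yaw -175.73 F [ 0.1  0.1 -0.8] w 50.4
tool disp mm [  35.7   75.7 -245. ] twist -0.03
disp in final axes [  35.4   75.9 -244.9]
```

Emit:
arm_command(deltas=[[0.0045,0,-0.03,0],[0.0045,0,-0.03,0],[0.0045,0,-0.03,0],[0.0045,0,-0.03,0],[0.0045,0,-0.03,0]])

```text
time: 11.85
tool_pos: [539.5, -12.0, 135.2]
tcp_rot: [-1.571, 0.0, -3.065]
contact_force: [-0.3, -0.3, -0.6]
grip_width: 50.4
```

Emit:
arm_command(deltas=[[0.0045,0,-0.03,0],[0.0045,0,-0.03,0],[0.0045,0,-0.03,0],[0,0.02,-0.005,0],[0,0.02,0,0]])

```text
time: 12.35
tool_pos: [519.5, 82.1, 95.4]
tcp_rot: [-1.571, 0.002, -3.063]
contact_force: [0.9, -0.3, -0.4]
grip_width: 50.3
```

Emit:
arm_command(deltas=[[0,0.02,0,0],[0,0.02,0,0],[0,0.01,0,0],[0,0,0,0],[0,0,0,0]])

```text
time: 12.85
tool_pos: [519.7, 80.6, 45.5]
tcp_rot: [-1.571, 0.001, -3.066]
contact_force: [0.2, -0.1, 0.2]
grip_width: 50.2
```

```bash
python3 - <<'E'
from h import *
go([520,80.5,12],-175.7)
q=shot('side'); b=q['img'][150:240,220:340][:,:,::-1]; cv2.imwrite('pics/z6.png',cv2.resize(b,None,fx=5,fy=5,interpolation=2))
E
```

```text
t 12.85 pos [519.7  80.6  45.5] yaw -175.68 F [ 0.2 -0.1  0.2] w 50.2
tool disp mm [-0.3 33.5  0.1] twist 0.02
disp in final axes [-0.3 33.5  0.1]
```

View pics/z6.png

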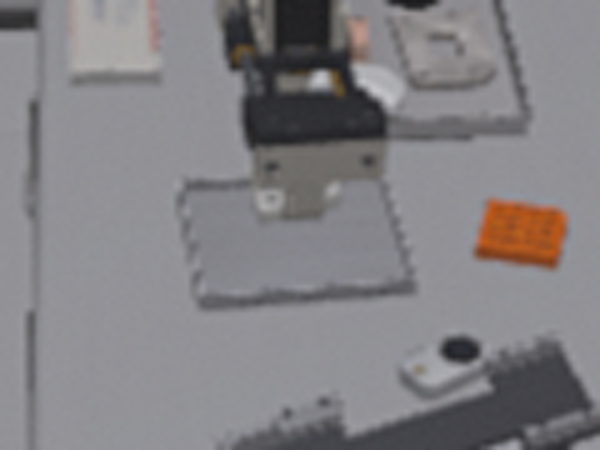

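The gripper holds the tray above the inside of the return tray. I'll lower it slowly and watch the force.

Emit:
arm_command(deltas=[[0,0.01,0,0],[0,0.01,0,0],[0,0.006,0,0],[0,0.002,0,0],[0,0,0,0]])

```text
time: 13.4
tool_pos: [519.0, 80.6, 16.5]
tcp_rot: [-1.571, -0.001, -3.067]
contact_force: [-0.6, 0.2, -0.2]
grip_width: 50.0
```

Emit:
arm_command(deltas=[[0,0.001,0,0],[0,0.001,0,0],[0,0,0,0]])

```text
time: 13.7
tool_pos: [519.6, 80.6, 15.3]
tcp_rot: [-1.571, 0.001, -3.067]
contact_force: [0.1, 0.2, 2.4]
grip_width: 50.2
```

Emit:
arm_command(deltas=[[0,0.001,0,0],[0,0.001,0,0],[0,0,0,0]])

```text
time: 14.0
tool_pos: [520.0, 80.6, 14.0]
tcp_rot: [-1.571, 0.002, -3.067]
contact_force: [0.1, 0.4, 8.7]
grip_width: 50.6
```

Emit:
arm_command(deltas=[[0,0.0005,0,0],[0,0.0005,0,0],[0,0,0,0],[0,0,0,0]])

```text
time: 14.4
tool_pos: [520.2, 80.7, 13.2]
tcp_rot: [-1.571, 0.002, -3.067]
contact_force: [-0.5, 0.2, 10.5]
grip_width: 50.2
```

Emit:
arm_command(deltas=[[0,0.0005,0,0],[0,0,0,0],[0,0,0,0]])

```text
time: 14.7
tool_pos: [520.3, 80.7, 12.8]
tcp_rot: [-1.571, 0.003, -3.067]
contact_force: [0.0, 0.2, 9.9]
grip_width: 50.6
```

Emit:
arm_command(deltas=[[0,0.0005,0,0],[0,0,0,0]])

```text
time: 14.9
tool_pos: [520.4, 80.7, 12.4]
tcp_rot: [-1.571, 0.003, -3.067]
contact_force: [-0.3, 0.8, 9.3]
grip_width: 50.5
```

Emit:
arm_command(deltas=[[0,0,0,0],[0,0,0,0],[0,0,0,0]], claw=98)

```text
time: 15.2
tool_pos: [519.5, 80.5, 11.3]
tcp_rot: [-1.57, 0.001, -3.067]
contact_force: [-1.2, -1.0, 5.3]
grip_width: 56.8
```

Emit:
arm_command(deltas=[[0,0,0,0],[0,0,0,0],[0,0,0,0]], claw=75)

```text
time: 15.5
tool_pos: [519.6, 80.4, 11.3]
tcp_rot: [-1.57, 0.001, -3.067]
contact_force: [0.1, -1.5, 4.9]
grip_width: 64.5
```

Emit:
arm_command(deltas=[[0,-0.01,0,0],[0,-0.02,0,0],[0,-0.05,0,0],[0,-0.05,0,0],[0,-0.05,0,0]])

```text
time: 16.0
tool_pos: [518.5, 80.7, 193.1]
tcp_rot: [-1.571, -0.001, -3.067]
contact_force: [1.3, 0.3, -0.4]
grip_width: 65.0
```

Emit:
arm_command(deltas=[[0.05,0,0.02,0],[0.05,0,0.03,0],[0.04,0,0.05,0],[0,0,0.05,0],[0,0,0.05,0]])

```text
time: 16.5
tool_pos: [411.8, -112.3, 191.9]
tcp_rot: [-1.57, 0.001, -3.066]
contact_force: [1.6, 1.5, 0.3]
grip_width: 64.6
```

```bash
python3 - <<'E'
from h import *
np.set_printoptions(precision=1,suppress=True)
go([0,0,0])
p=shot('top');q=shot('side')
for s in(p,q):
    for n in('chip_tray_center','return_tray','loupe','note_pad','tweezers'):
        for r in vision.find_in(s,n)[:2]: print(n,round(r['confidence'],2),toworld(s,r['xyz']))
a=p['img'][130:260,130:320][:,:,::-1]; b=q['img'][170:270,220:340][:,:,::-1]
cv2.imwrite('pics/z7.png',np.hstack([cv2.resize(a,(400,274),interpolation=2),cv2.resize(b,(329,274),interpolation=2)]))
E
```

```text
t 16.5 pos [ 411.8 -112.3  191.9] yaw -175.64 F [1.6 1.5 0.3] w 64.6
tool disp mm [ 402.3  191.4 -143.3] twist None
chip_tray_center 0.93 [516.8  83.4  15.6]
chip_tray_center 0.6 [655.9  72.6  14.3]
return_tray 0.68 [519.   81.5   4.9]
loupe 0.78 [595.9 -49.3  18.3]
note_pad 0.8 [417.6 309.   18.2]
tweezers 0.72 [ 530.7 -341.5    8.8]
chip_tray_center 0.79 [521.3  71.2  13.4]
chip_tray_center 0.61 [655.3  70.8  12.1]
return_tray 0.92 [517.3  71.2   5.7]
loupe 0.51 [594.1 -60.8  12. ]
tweezers 0.42 [ 511.6 -351.7    9.2]
```

View pics/z7.png

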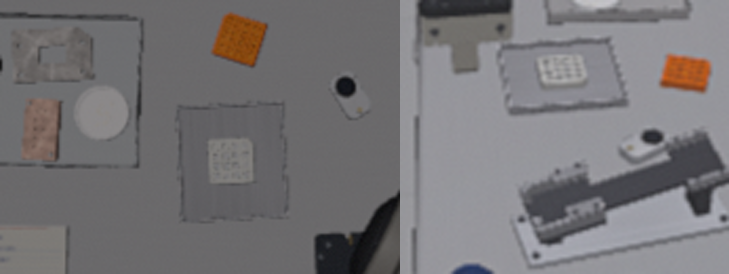

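The chip tray lies flat, pockets up, in the middle of the return tray, at about (230,160) in the left crop. The bystanders haven't moved and the arm is well clear. I'm handing in the job.

```bash
python3 -c "
from plant import job; print(job.close_job())"
```

```text
the job is handed in; nothing more can be done
None
```

The chip tray is out of the chute and lying flat, pockets up, near the middle of the return tray; the job is handed in.

- **Freeing it:** I pushed it up the chute with the closed fingertip until its centre was about 40 mm above the lips' upper ends. The images showed it lying free in the open stretch.
- **Moving it:** I pinched it across its sides (opening 50.5 mm) and lifted it clear. I lowered it slowly, so its 10° tilt levelled out against the floor, and then let go. The wrist force stayed at or below about 11 N in all the readings.
- **Last checks:** Both cameras put the tray inside the return tray, near (519, 80) mm. The loupe and tweezers were within a few millimetres of where they started, which is within the cameras' error. The orange look-alike had not moved either.
- **Gaps in the checks:**
  - The last side picture did not pick up the note pad, but the top one found it in place.
  - As I opened the fingers, a contact force of about 5 N remained. The tips were probably touching the return tray's floor lightly, and it disappeared once I lifted.
- **Time:** The move ended at 16.5 s of robot time, against the 54 s limit.

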